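# Clamp a block in a quick-action vise

## Robot

A 7-joint arm with a two-finger parallel gripper is mounted at the origin on a cart in front of the work surface, level with it; the furniture and walls round the work are solid. World frame = base frame: x ahead of the robot, y to its left, z up, the work surface at z = 0. Lengths are in m, angles in rad, forces in N, time in s.
With the tool pointing down it reaches from about 0.425 to 0.95 m from the base axis. Payload 4.7 kg.
Tool frame: the origin (TCP) lies midway between the tips of the shut fingers; the grasp point (between the pads) lies env.hold_point_z behind it (env.hold_point_z is the distance from the TCP to the grasp point, in m); z points along the fingers, y is the line along which they close (so a half turn about z gives the same grasp; the last joint's range is limited). The gripper opens to 85 mm and grips with 20 to 120 N. Pads are 22 mm wide; open, the fingers measure 114 mm over their backs; the gripper's body (76 mm by 85 mm) begins 54 mm behind the grasp point. The pads swing forward as they close: fully open they stand 13 mm farther back than shut.
Start: joints at [-1.288, 0.469, -0.049, 1.532, 0.024, 1.141, -0.082], TCP at [0.207, 0.642, 0.231] pointing down, gripper open.
Joint ranges: [-2.59, 2.59], [-0.33, 1.99], [-1.39, 1.29], [0.1, 2.45], [-1.04, 4.18], [0.21, 1.99], [-2.66, 2.66]. Speed limits (rad/s): [2.57, 2.57, 3.14, 3.14, 3.14, 3.14, 3.14].

## Interface

Orientations are given as [roll, pitch, yaw] about the fixed x, y, z axes, in that order (R = Rz(yaw) Ry(pitch) Rx(roll)).
In Python, from bench import env gives the robot as it stands. The module is installed in compiled form; this text tells all that it offers.
- The arm moves only by the tool servo_tool, never from a script. Its argument "increments" is a list of rows, each a list of 7 numbers: the turn, a rotation vector about the tool's x, y, z as a fraction of full scale, then the shift along the tool's x, y, z as a fraction of full scale, then the finger opening in mm, from 0 to 85.4. A call has 1 to 10 rows; each row is the pose to reach, as a shift and turn from the pose commanded when the call began, along the tool's axes at that moment, turning the shorter way round; what a row does not reach only later rows make up. Full scale, the value 1, is 0.4 m for a shift and pi rad for a turn. A row lasts 1/8 s, in which the tool goes at most 62.5 mm and 10.7 degrees, less where a joint would pass 70% of its speed; a pose out of reach is approached as far as the arm can. A call with a number of a shift or a turn outside -1 to 1 is refused whole. A call with a gripper value outside its range is refused whole. The fingers move at their own pace and stop on an object; the grip force is fixed at half the most. Time passes only in rows, so rows that repeat a pose let the fingers close. It gives the time, the measured TCP pose, the force, the opening and the grip force at its end, in the units of the state.
- env.read_state(): the state, without advancing time (a new reading comes with each control period).
- env.snapshot(name): name is "side" or "top"; returns a dict with "image" (384x512x3 uint8, red, green, blue), "fovy" (degrees; the focal length in pixels is half the picture's height over the tangent of half this angle, whatever the lens; pixels are square), "cx", "cy" (the principal point, pixels), "extrinsics" (4x4, takes a point from camera to world coordinates). Camera axes: x right, y down, z forward; pixel columns grow to the right and rows downward; lengths in m; the calibration is good to about 2 mm. A picture is of the moment at which its call begins. There is no depth.
- env.job_done(): hands the job in; it is judged then, once.
The state is a dict: "time": time; "joints": joint angles; "dq": joint speeds; "joint_torque": joint torques, N m; "tcp_pos": TCP position; "tool_rot": TCP orientation; "contact_force": force on the tool from outside, world axes, zero at the start; "wrist_torque": the same for the moment, N m; "finger_gap": opening from 0.0 (shut) to 1.0 (fully open); "gripper_force": force on a finger pad.
Only numpy, scipy, OpenCV 4.12 (cv2) and the standard library are available. Lean on these libraries where they do the work, as an engineer would, in place of code of your own. Each camera call takes 0.05 s, during which the arm holds its last target. There are 200 camera calls.

## Task

Clamp the wooden block that lies in the small quick-action vise: squeeze the release lever on the sliding jaw against the fixed grip beside it, slide the jaw until its pad touches the block, and let go so that the jaw locks. Then turn the screw handle clockwise (seen from the handle's end of the vise), by swinging the bar over the top to the other side, so that the block is held tight; leave the block lying level on the bed, and leave go of everything.

Things in the scene. Friction and masses are not known exactly. Their poses are not given: they have to be found in the camera images.
- vise: The small vise: steel and aluminium, 310 mm long, fixed to the bench. Origin on its underside, near mid-length. x runs along the bed, the way the jaw closes, from the handle's end to the fixed jaw (springy rubber face, 5 N per mm, 100 mm from the origin); y to the left of x; z up. The bed is 40 mm wide (y -20 to 20), its top 30 mm above the bench.
- jaw_grip (a point): Where to pinch across y, from above, 104 mm over the bench, on the sliding jaw. Axes as the vise. Fixed grip: 40 mm long in x, outer face 15 mm to -y of this point, top 15 mm above it. Release lever: 34 mm long, outer face 21.5 mm to +y (13.5 when squeezed), top 12 mm above. Jaw block: 29 mm below. Squeezed (13 N), the jaw slides with 8 N; let go, it is locked (holds about 40 N).
- release (a joint): Angle of the release lever, the steel plate beside the fixed grip (rad): 0 at rest (jaw locked), 0.15 fully squeezed; it springs back by itself.
- screw (a joint): Angle of the screw handle (rad), 0 to a stop at 1.2; growing tightens (clockwise looking along vise x), pad advances 6 mm per rad. At 0 its long arm leans 0.2 rad from upright to +y of the vise, at 0.2 it is upright, at 1.2 it leans 1 rad to -y. It stays where left. Turning takes 0.22 N m, up to 0.35 N m when tight; closed fingers can push the arm over sideways with 5 to 15 N.
- handle_end (a point): Centre of the 16 mm ball at the end of the handle's long arm, a steel bar 10 mm thick. The arm turns in an upright plane across the vise (y and z), 80 mm from the turning axis to this point. The axis runs along vise x, over the bed's middle line (y = 0), 55 mm above the bench. The arm lies 46 mm to -x of the jaw_grip point and travels with the sliding jaw.
- pad: The pad of the sliding jaw, a steel plate 66 mm wide (y) and 40 mm high on the screw's end; moves with the jaw. Origin at the centre of the face that presses the block, 55 mm above the bench; axes as the vise, x towards the block.
- block: The plain wooden block to be clamped, 60 mm along the vise (its x), 90 mm across (its y), 45 mm high, lying loose on the bed within 3 mm of the fixed jaw. Origin at the centre of its underside, 30 mm above the bench; the face towards the pad is 30 mm from the origin.
Things that resemble listed ones, but are neither listed nor needed, are in the scene too. Leave any black look-alike of the block alone.

How it is judged:
By the outcome, as a careful person would: the job done as asked, in the order asked, and still so for the second after the job is handed in, with the robot touching nothing.
It also fails if it takes over 38 s, if anything falls off the work surface, if the arm or the gripper's body presses on something with over 40 N, if the wrist force passes 120 N, or if a joint passes its speed limit or range.

## Working session

There is one attempt and no reset: what is moved stays moved. The work goes in short steps, Python scripts to look and compute and a tool call to move; the robot and the scene stay as the last step left them, time stands still between calls to the robot, and variables do not carry over. Pictures are saved under pics/ and viewed, at most 11 in all, crops included, and the job is handed in when it is done.

Besides the shell and the picture viewer there is one more tool, called as name(argument=value, ...), one argument or row to a line, values as JSON. servo_tool: Moves the arm, as the interface text tells. Its arguments: {"type":"object","properties":{"increments":{"type":"array"}},"required":["increments"]}

```bash
mkdir -p pics; python3 - <<'E'
from bench import env
import cv2,pickle,numpy as np
S={}
for n in("side","top"):
    s=env.snapshot(n);S[n]=s;cv2.imwrite(f"pics/{n}0.png",s["image"][:,:,::-1]);print(n,s["fovy"],s["cx"],s["cy"],np.round(s["extrinsics"],3).tolist())
pickle.dump(S,open("s0.pkl","wb"))
st=env.read_state();print({k:np.round(v,3).tolist() for k,v in st.items()},env.hold_point_z)
E
```

```text
side 46.088014717325315 257.4244416303444 193.3572726350896 [[-0.939, -0.161, 0.304, 0.284], [-0.344, 0.45, -0.824, 1.064], [-0.004, -0.879, -0.478, 0.493], [0.0, 0.0, 0.0, 1.0]]
top 56.23833357439986 251.55356494739536 196.94237746137793 [[-0.007, -0.994, 0.106, 0.45], [-1.0, 0.009, 0.022, 0.352], [-0.023, -0.106, -0.994, 0.967], [0.0, 0.0, 0.0, 1.0]]
{'time': 0.1, 'joints': [-1.288, 0.469, -0.049, 1.534, 0.024, 1.141, -0.082], 'dq': [0.001, -0.002, 0.001, -0.004, -0.001, -0.001, -0.001], 'joint_torque': [0.001, -51.152, -0.047, -23.839, 0.011, 0.004, 0.0], 'tcp_pos': [0.207, 0.642, 0.23], 'tool_rot': [-3.14, 0.0, 2.83], 'contact_force': [0.075, -0.147, 0.594], 'wrist_torque': [0.037, 0.079, -0.01], 'gripper_force': 0.0, 'finger_gap': 0.997} 0.0187
```

View pics/side0.png

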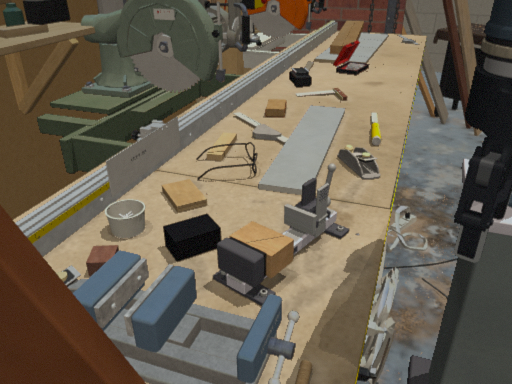

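View pics/top0.png

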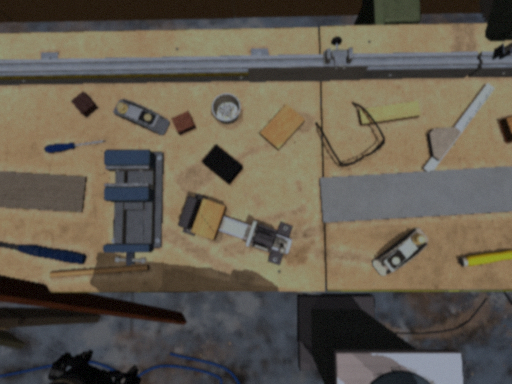

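Side view: the small vise runs from the fixed jaw at (243,260) through the wooden block (262,245) and the sliding jaw with grip and lever (308,205) to the handle ball (331,168). In the top view the fixed jaw is at (187,212), the block at (208,217) and the jaw at (265,237). Things that could be mistaken for it are the big blue vise (top 133,200), the black block (222,163) and a loose wooden piece (283,126). I choose the small vise and will check it in a close crop.

```bash
cat > h.py <<'E'
import numpy as np
def ray(s,p):
    h=s["image"].shape[0];f=h/2/np.tan(np.radians(s["fovy"]/2));E=s["extrinsics"]
    return E[:3,3],E[:3,:3]@np.array([(p[0]-s["cx"])/f,(p[1]-s["cy"])/f,1])
def onz(s,p,z):
    o,d=ray(s,p);return o+d*(z-o[2])/d[2]
def proj(s,P):
    h=s["image"].shape[0];f=h/2/np.tan(np.radians(s["fovy"]/2));E=s["extrinsics"]
    q=E[:3,:3].T@(np.array(P)-E[:3,3]);return np.array([s["cx"]+f*q[0]/q[2],s["cy"]+f*q[1]/q[2]])
def tri(s1,p1,s2,p2):
    A=[];b=[]
    for s,p in((s1,p1),(s2,p2)):
        o,d=ray(s,p);d=d/np.linalg.norm(d);M=np.eye(3)-np.outer(d,d);A.append(M);b.append(M@o)
    return np.linalg.lstsq(np.vstack(A),np.hstack(b),rcond=None)[0]
E
python3 - <<'E'
import cv2,pickle,numpy as np
S=pickle.load(open("s0.pkl","rb"))
a=S["top"]["image"][185:270,170:300,::-1];b=S["side"]["image"][155:305,205:355,::-1]
a=cv2.resize(a,None,fx=400/130,fy=400/130,interpolation=2);b=cv2.resize(b,(400,400),interpolation=2)
c=np.zeros((400,800,3),np.uint8);c[:a.shape[0],:400]=a;c[:,400:]=b
cv2.imwrite("pics/c0.png",c)
E
```

```text
(no output)
```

View pics/c0.png

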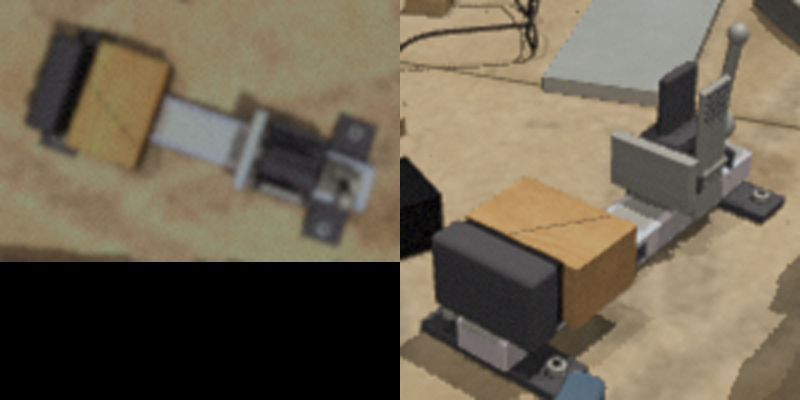

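```bash
python3 - <<'E'
import cv2,pickle,numpy as np
from h import *
S=pickle.load(open("s0.pkl","rb"));T,D=S["top"],S["side"]
hsv=cv2.cvtColor(T["image"],cv2.COLOR_RGB2HSV)[185:270,170:300]
m=cv2.inRange(hsv,(8,110,90),(25,255,255))
c=max(cv2.findContours(m,0,2)[0],key=cv2.contourArea);r=cv2.minAreaRect(c)
print(r);bx=cv2.boxPoints(r)+[170,185]
P=np.array([onz(T,p,.075) for p in bx]);print("blk",P.round(4).tolist(),P.mean(0).round(4))
k=130/400
f=lambda x,y:(170+x*k,185+y*k)
g=lambda x,y:(205+(x-400)*.375,155+y*.375)
for n,p in dict(bedT1=f(162,97),bedT2=f(238,119),bedB1=f(155,141),bedB2=f(230,163)).items(): print(n,onz(T,p,.03).round(4))
for n,p in dict(padL=g(612,137),padR=g(697,166),).items(): print(n,onz(D,p,.075).round(4))
for n,p in dict(a=f(262,112),b=f(240,187),).items(): print("padtop",n,onz(T,p,.075).round(4))
for n,p,z in (("blkfront R",g(636,228),.075),("blk back corner",g(523,177),.075)): print(n,onz(D,p,z).round(4))
print("ball side z.1334",onz(D,g(737,32),.1334).round(4))
print("gripTopL",onz(D,g(659,80),.119),onz(D,g(695,64),.119),"lever",onz(D,g(700,95),.116),onz(D,g(730,75),.116))
E
```

```text
((37.95255661010742, 33.255470275878906), (24.178321838378906, 36.566505432128906), 19.98310661315918)
blk [[0.4605, 0.5246, 0.075], [0.546, 0.4941, 0.075], [0.5247, 0.4371, 0.075], [0.4398, 0.4679, 0.075]] [0.4927 0.4809 0.075 ]
bedT1 [0.4989 0.449  0.03  ]
bedT2 [0.4797 0.3845 0.03  ]
bedB1 [0.4617 0.4548 0.03  ]
bedB2 [0.4428 0.3915 0.03  ]
padL [0.4864 0.3727 0.075 ]
padR [0.4222 0.3902 0.075 ]
padtop a [0.4838 0.3636 0.075 ]
padtop b [0.424  0.3817 0.075 ]
blkfront R [0.4401 0.4733 0.075 ]
blk back corner [0.5257 0.442  0.075 ]
ball side z.1334 [0.4189 0.3    0.1334]
gripTopL [0.45779278 0.36181507 0.119     ] [0.44069515 0.33026834 0.119     ] lever [0.42797648 0.36789304 0.116     ] [0.41547414 0.3326725  0.116     ]
```

servo_tool(
  increments=[
    [0,0,0.491,-0.797,-0.529,0.078,85],
    [0,0,0.491,-0.797,-0.529,0.078,85],
    [0,0,0.491,-0.797,-0.529,0.078,85],
    [0,0,0.491,-0.797,-0.529,0.078,85],
    [0,0,0.491,-0.797,-0.529,0.078,85],
    [0,0,0.491,-0.797,-0.529,0.078,85],
    [0,0,0.491,-0.797,-0.529,0.078,85],
    [0,0,0.491,-0.797,-0.529,0.078,85],
    [0,0,0.491,-0.797,-0.529,0.078,85],
    [0,0,0.491,-0.797,-0.529,0.078,85],
  ],
)

```text
time: 1.35
tcp_pos: [0.4453, 0.3432, 0.1997]
tool_rot: [-3.141, 0.001, 1.288]
contact_force: [-0.4, 0.6, -0.6]
finger_gap: 0.995
gripper_force: 0.0
```

```bash
cat > look.py <<'E'
import sys,cv2,pickle,numpy as np
from bench import env
n=sys.argv[1];s=env.snapshot("side");t=env.snapshot("top");pickle.dump({"side":s,"top":t},open(n+".pkl","wb"))
a=cv2.resize(t["image"][180:270,170:300,::-1],(400,277),interpolation=2);b=cv2.resize(s["image"][130:280,205:355,::-1],(400,400),interpolation=2)
c=np.zeros((400,800,3),np.uint8);c[:277,:400]=a;c[:,400:]=b
cv2.imwrite(f"pics/{n}.png",c)
st=env.read_state();print({k:np.round(st[k],4).tolist() for k in("time","joints","tcp_pos","tool_rot","contact_force","finger_gap","gripper_force")})
E
python3 look.py h1
```

```text
{'time': 1.45, 'joints': [-1.0224, 0.3244, 0.3656, 1.8587, -0.1374, 0.9834, -0.8803], 'tcp_pos': [0.4453, 0.3432, 0.1999], 'tool_rot': [-3.1413, 0.0004, 1.2882], 'contact_force': [-0.2933, -1.0463, 0.2661], 'finger_gap': 0.9951, 'gripper_force': 0.0}
```

View pics/h1.png

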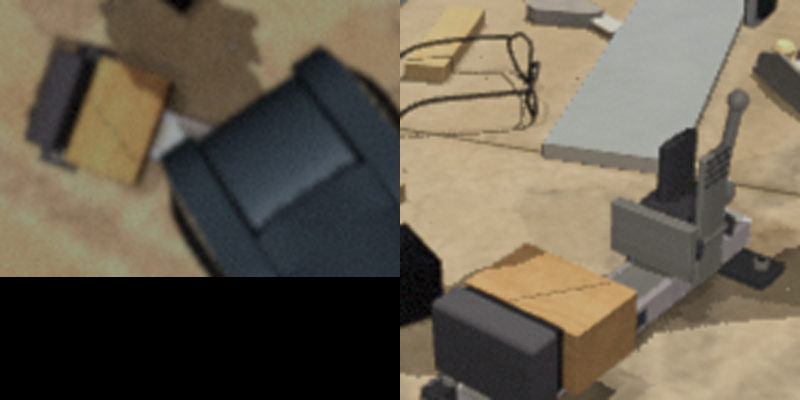

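The crop confirms the choice: fixed jaw at left, block beside it, pad, grip and lever (crop 680,165 and 715,185), and ball at crop (738,98). The gripper hovers above the jaw. I am lowering it now.

servo_tool(
  increments=[
    [0,0,0,0,0,0.14,85],
    [0,0,0,0,0,0.2,85],
    [0,0,0,0,0,0.24,85],
    [0,0,0,0,0,0.28,85],
    [0,0,0,0,0,0.28,85],
  ],
)

```text
time: 2.08
tcp_pos: [0.4452, 0.3431, 0.0874]
tool_rot: [-3.141, 0.001, 1.287]
contact_force: [0.0, 0.2, 0.1]
finger_gap: 0.996
gripper_force: 0.0
```

```bash
python3 look.py h2
```

```text
{'time': 2.175, 'joints': [-0.9804, 0.4669, 0.3238, 1.9524, -0.2111, 0.7533, -0.8178], 'tcp_pos': [0.446, 0.3436, 0.0887], 'tool_rot': [3.141, -0.0011, 1.2874], 'contact_force': [-0.0848, 0.4394, -0.0525], 'finger_gap': 0.9928, 'gripper_force': 0.0}
```

View pics/h2.png

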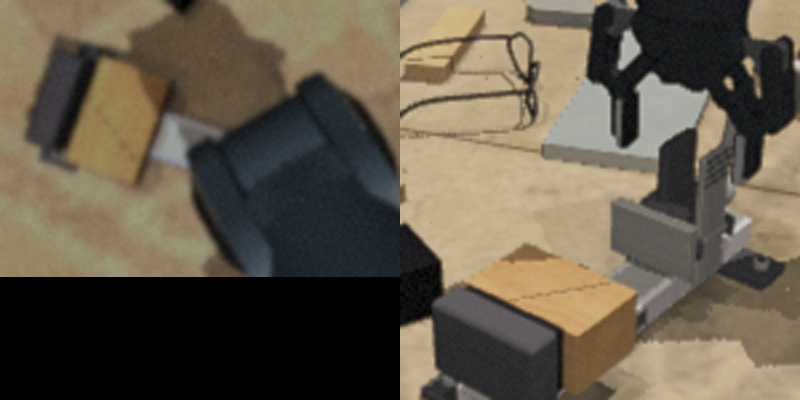

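Both fingers straddle the jaw: left pad at crop (630,120), right pad at (745,150), with the grip and lever between them. Next I compare this with the model corners to centre the pinch.

```bash
python3 - <<'E'
import pickle,numpy as np
from h import *
S=pickle.load(open("h2.pkl","rb"))["side"]
G=np.array([.446,.3436]);a=np.radians(73.7);X=np.array([np.cos(a),np.sin(a)]);Y=np.array([-X[1],X[0]])
def q(x,y,z):
    p=proj(S,[*(G+x*X+y*Y),z]);return ((p-[205,130])/.375+[400,0]).round(0)
for n,c in dict(gripFrontOut=(.02,-.015,.119),gripRearOut=(-.02,-.015,.119),levF=(.017,.0215,.116),levR=(-.017,.0215,.116),ball=(-.046,.0159,.1334),blkFrontPlus=(0,0,.104)).items():print(n,q(*c))
E
```

```text
gripFrontOut [648. 143.]
gripRearOut [679. 122.]
levF [698. 160.]
levR [722. 141.]
ball [737. 101.]
blkFrontPlus [682. 157.]
```

servo_tool(
  increments=[
    [0,0,0,0,-0.0075,0,60],
    [0,0,0,0,-0.0075,0,40],
    [0,0,0,0,-0.0075,0,32],
    [0,0,0,0,-0.0075,0,32],
  ],
)

```text
time: 2.68
tcp_pos: [0.4395, 0.3457, 0.0888]
tool_rot: [-3.136, 0.0, 1.288]
contact_force: [-7.1, 1.3, 7.4]
finger_gap: 0.377
gripper_force: 12.0
```

servo_tool(
  increments=[
    [0,0,0,0,0,0,29],
    [0,0,0,0,0,0,26],
    [0,0,0,0,0,0,22],
    [0,0,0,0,0,0,20],
  ],
)

```text
time: 3.18
tcp_pos: [0.4408, 0.3453, 0.0892]
tool_rot: [-3.137, -0.001, 1.285]
contact_force: [-4.2, 0.7, 9.3]
finger_gap: 0.329
gripper_force: 58.5
```

servo_tool(
  increments=[
    [0,0,0,0.01,-0.004,0,20],
    [0,0,0,0.03,-0.004,0,20],
    [0,0,0,0.06,-0.004,0,20],
    [0,0,0,0.09,-0.004,0,20],
    [0,0,0,0.12,-0.004,0,20],
    [0,0,0,0.14,-0.004,0,20],
    [0,0,0,0.15,-0.004,0,20],
    [0,0,0,0.15,-0.004,0,20],
  ],
)

```text
time: 4.18
tcp_pos: [0.4593, 0.3988, 0.0892]
tool_rot: [3.142, 0.003, 1.282]
contact_force: [0.9, -6.9, 8.0]
finger_gap: 0.332
gripper_force: 61.8
```

```bash
python3 look.py h3
```

```text
{'time': 4.275, 'joints': [-1.0217, 0.5293, 0.3212, 1.8416, -0.2199, 0.8081, -0.8775], 'tcp_pos': [0.4593, 0.3988, 0.0892], 'tool_rot': [3.1415, 0.0031, 1.2817], 'contact_force': [1.8902, -7.2275, 7.5896], 'finger_gap': 0.3312, 'gripper_force': 61.8343}
```

View pics/h3.png

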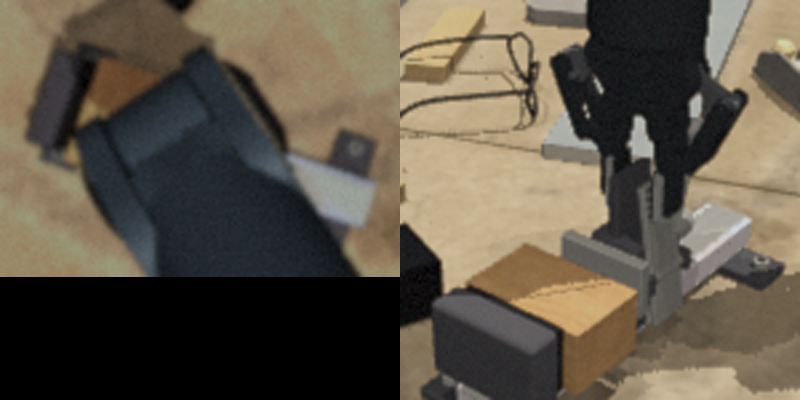

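The pad now stands near the block (crop pad 605,260, block edge 637,290), with roughly 2 cm left. I am going on slowly.

servo_tool(
  increments=[
    [0,0,0,0.012,0.0,0,20],
    [0,0,0,0.025,0.001,0,20],
    [0,0,0,0.034,0.001,0,20],
    [0,0,0,0.038,0.001,0,20],
    [0,0,0,0.038,0.001,0,20],
  ],
)

```text
time: 4.9
tcp_pos: [0.464, 0.4125, 0.0892]
tool_rot: [3.142, 0.004, 1.281]
contact_force: [2.0, -8.5, 7.8]
finger_gap: 0.335
gripper_force: 61.8
```

servo_tool(
  increments=[
    [0,0,0,0.005,0,0,20],
    [0,0,0,0.007,0,0,20],
  ],
)

```text
time: 5.15
tcp_pos: [0.4648, 0.4148, 0.0892]
tool_rot: [3.142, 0.005, 1.281]
contact_force: [1.3, -9.0, 9.2]
finger_gap: 0.328
gripper_force: 61.8
```

servo_tool(
  increments=[
    [0,0,0,0.003,0,0,20],
    [0,0,0,0.005,0,0,20],
  ],
)

```text
time: 5.4
tcp_pos: [0.4654, 0.4166, 0.0892]
tool_rot: [3.142, 0.005, 1.281]
contact_force: [2.5, -9.6, 8.8]
finger_gap: 0.332
gripper_force: 61.8
```

servo_tool(
  increments=[
    [0,0,0,0.003,0,0,20],
    [0,0,0,0.005,0,0,20],
  ],
)

```text
time: 5.65
tcp_pos: [0.4661, 0.4184, 0.0892]
tool_rot: [3.141, 0.005, 1.281]
contact_force: [2.7, -8.5, 9.0]
finger_gap: 0.33
gripper_force: 61.9
```

servo_tool(
  increments=[
    [0,0,0,0.003,0,0,20],
    [0,0,0,0.004,0,0,20],
  ],
)

```text
time: 5.9
tcp_pos: [0.4665, 0.4196, 0.0893]
tool_rot: [3.141, 0.006, 1.281]
contact_force: [2.6, -9.8, 9.3]
finger_gap: 0.331
gripper_force: 61.8
```

servo_tool(
  increments=[
    [0,0,0,0.003,0,0,20],
    [0,0,0,0.004,0,0,20],
  ],
)

```text
time: 6.15
tcp_pos: [0.4669, 0.421, 0.0893]
tool_rot: [3.141, 0.006, 1.281]
contact_force: [0.6, -9.9, 10.5]
finger_gap: 0.333
gripper_force: 61.8
```

servo_tool(
  increments=[
    [0,0,0,0.002,0,0,20],
    [0,0,0,0.003,0,0,20],
  ],
)

```text
time: 6.4
tcp_pos: [0.4672, 0.4218, 0.0892]
tool_rot: [-3.142, 0.007, 1.28]
contact_force: [0.5, -11.1, 9.7]
finger_gap: 0.335
gripper_force: 61.7
```

```bash
python3 look.py h4
```

```text
{'time': 6.5, 'joints': [-1.0334, 0.5597, 0.3205, 1.7871, -0.223, 0.8361, -0.8977], 'tcp_pos': [0.4672, 0.4218, 0.0893], 'tool_rot': [3.1416, 0.0064, 1.2805], 'contact_force': [1.1097, -9.6825, 10.4697], 'finger_gap': 0.3293, 'gripper_force': 61.6864}
```

View pics/h4.png

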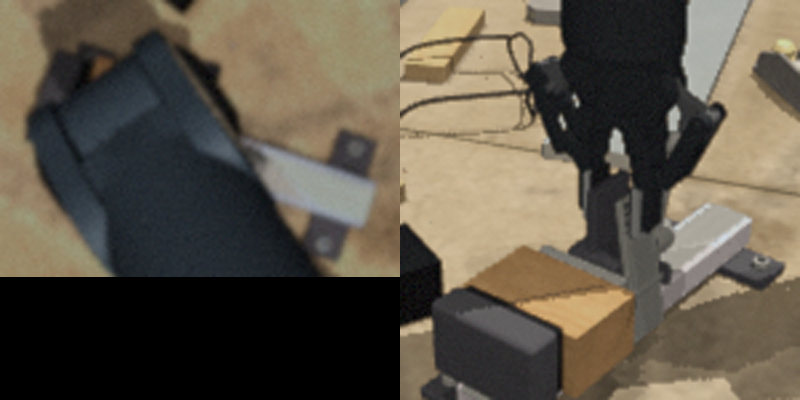

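The pad now meets the block's near face (crop 635,300). I am pushing gently until the block seats on the rubber.

servo_tool(
  increments=[
    [0,0,0,0.002,0,0,20],
    [0,0,0,0.003,0,0,20],
  ],
)

```text
time: 6.75
tcp_pos: [0.4674, 0.4223, 0.0892]
tool_rot: [-3.141, 0.008, 1.28]
contact_force: [-0.2, -12.8, 10.9]
finger_gap: 0.331
gripper_force: 61.4
```

servo_tool(
  increments=[
    [0,0,0,0.002,0,0,20],
    [0,0,0,0.003,0,0,20],
  ],
)

```text
time: 7.0
tcp_pos: [0.4675, 0.4227, 0.0892]
tool_rot: [-3.141, 0.009, 1.28]
contact_force: [-0.8, -14.9, 12.9]
finger_gap: 0.327
gripper_force: 61.1
```

servo_tool(
  increments=[
    [0,0,0,0.002,0,0,20],
    [0,0,0,0.003,0,0,20],
  ],
)

```text
time: 7.25
tcp_pos: [0.4677, 0.4232, 0.0893]
tool_rot: [-3.14, 0.01, 1.28]
contact_force: [-2.4, -14.5, 13.7]
finger_gap: 0.334
gripper_force: 60.8
```

servo_tool(
  increments=[
    [0,0,0,0,0,0,40],
    [0,0,0,0,0,0,60],
    [0,0,0,0,0,0,70],
    [0,0,0,0,0,0,70],
    [0,0,0,0,0,-0.1,70],
    [0,0,0,0,0,-0.22,70],
    [0,0,0,0,0,-0.3,70],
    [0,0,0,0,0,-0.3,70],
  ],
)

```text
time: 8.25
tcp_pos: [0.4682, 0.4321, 0.2114]
tool_rot: [3.139, -0.006, 1.287]
contact_force: [0.7, 0.1, -0.2]
finger_gap: 0.823
gripper_force: 0.0
```

servo_tool(
  increments=[
    [0,0,0.012,-0.138,-0.124,0,30],
    [0,0,0.012,-0.138,-0.124,0,0],
    [0,0,0.012,-0.138,-0.124,0,0],
    [0,0,0.012,-0.138,-0.124,0.08,0],
    [0,0,0.012,-0.138,-0.124,0.16,0],
    [0,0,0.012,-0.138,-0.124,0.16,0],
  ],
)

```text
time: 9.0
tcp_pos: [0.4035, 0.3912, 0.1419]
tool_rot: [-3.141, 0.004, 1.249]
contact_force: [-0.1, 0.6, 0.0]
finger_gap: -0.0
gripper_force: 0.0
```

```bash
python3 look.py h5
```

```text
{'time': 9.1, 'joints': [-1.1191, 0.3922, 0.3514, 1.9092, -0.1726, 0.868, -1.002], 'tcp_pos': [0.4049, 0.3925, 0.1446], 'tool_rot': [3.1405, -0.0009, 1.2492], 'contact_force': [-0.3333, -0.3148, 0.9463], 'finger_gap': -0.0014, 'gripper_force': 0.0}
```

View pics/h5.png

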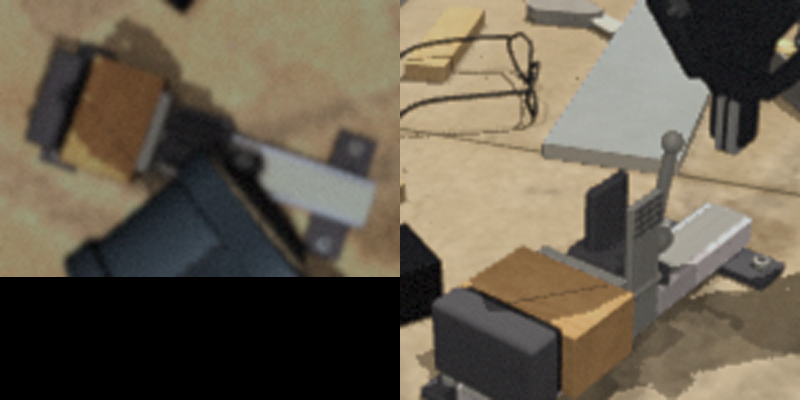

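Closed fingers stand at crop (733,125), the handle ball at (672,141), and the jaw rests on the block. Next I work out the ball's position.

```bash
python3 - <<'E'
import pickle,numpy as np
from h import *
S=pickle.load(open("h5.pkl","rb"));D,T=S["side"],S["top"]
g=lambda x,y:(205+(x-400)*.375,130+y*.375)
b=onz(D,g(672,141),.1334);t=np.array([.4049,.3925])
a=np.radians(71.5);X=np.array([np.cos(a),np.sin(a)]);Y=np.array([-X[1],X[0]])
d=b[:2]-t;print(b,"x,y from tcp",d@X,d@Y)
print("tcp px crop",(proj(D,[*t,.1446])-[205,130])/.375+[400,0])
k=130/400;print("top ball",onz(T,(170+245*k,180+160*90/277),.1334))
E
```

```text
[0.44523031 0.37821609 0.1334    ] x,y from tcp -0.0007487712117875304 -0.04277853331937017
tcp px crop [729.48276368 144.81679769]
top ball [0.45724468 0.3757702  0.1334    ]
```

servo_tool(
  increments=[
    [0,0,0,0,0,0.05,0],
    [0,0,0,0,0,0.08,0],
    [0,0,0,0,0.03,0.08,0],
    [0,0,0,0,0.055,0.08,0],
    [0,0,0,0,0.075,0.08,0],
    [0,0,0,0,0.09,0.08,0],
    [0,0,0,0,0.105,0.08,0],
    [0,0,0,0,0.105,0.08,0],
  ],
)

```text
time: 10.1
tcp_pos: [0.4444, 0.3784, 0.1122]
tool_rot: [3.141, -0.001, 1.249]
contact_force: [-1.4, 1.6, 0.7]
finger_gap: 0.002
gripper_force: 0.7
```

servo_tool(
  increments=[
    [0,0,0,0,0.02,0,0],
    [0,0,0,0,0.04,0,0],
    [0,0,0,0,0.06,0.003,0],
    [0,0,0,0,0.075,0.009,0],
    [0,0,0,0,0.09,0.014,0],
    [0,0,0,0,0.1,0.02,0],
    [0,0,0,0,0.1,0.02,0],
  ],
)

```text
time: 10.98
tcp_pos: [0.48, 0.3647, 0.1027]
tool_rot: [-3.138, 0.004, 1.249]
contact_force: [-4.1, 0.4, 0.3]
finger_gap: -0.001
gripper_force: 2.0
```

```bash
python3 look.py h6
```

```text
{'time': 11.075, 'joints': [-0.9696, 0.5061, 0.3378, 1.8446, -0.2196, 0.8315, -0.843], 'tcp_pos': [0.4803, 0.3648, 0.103], 'tool_rot': [-3.139, 0.0033, 1.2494], 'contact_force': [-5.6215, 1.1811, 0.5777], 'finger_gap': -0.0019, 'gripper_force': 1.9358}
```

View pics/h6.png

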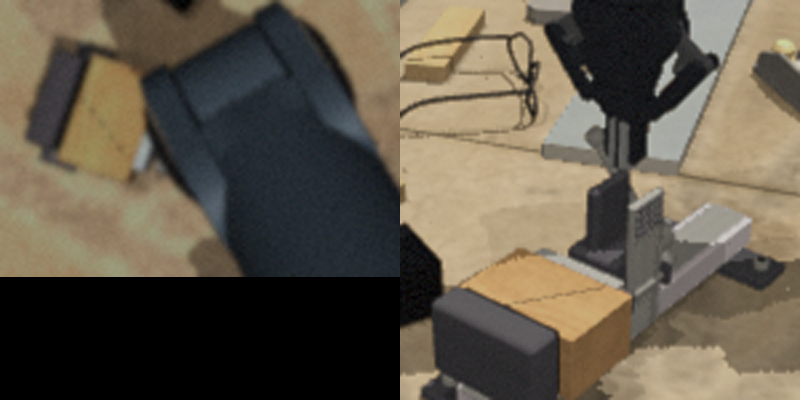

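The handle is past upright, with the ball at crop (597,135), leaning to the far side by about 0.5 rad. I am pushing on along the arc.

servo_tool(
  increments=[
    [0,0,0,0,0.012,0.007,0],
    [0,0,0,0,0.022,0.014,0],
    [0,0,0,0,0.03,0.022,0],
    [0,0,0,0,0.035,0.028,0],
    [0,0,0,0,0.038,0.03,0],
  ],
)

```text
time: 11.7
tcp_pos: [0.4946, 0.36, 0.0912]
tool_rot: [-3.139, 0.003, 1.25]
contact_force: [-6.7, 0.3, 3.2]
finger_gap: 0.002
gripper_force: 2.5
```

```bash
python3 look.py h7
```

```text
{'time': 11.8, 'joints': [-0.9413, 0.5334, 0.3326, 1.8307, -0.2296, 0.8186, -0.8148], 'tcp_pos': [0.4951, 0.36, 0.0914], 'tool_rot': [-3.1396, 0.0027, 1.2493], 'contact_force': [-4.4549, 0.2271, 2.6893], 'finger_gap': 0.0003, 'gripper_force': 2.0922}
```

View pics/h7.png

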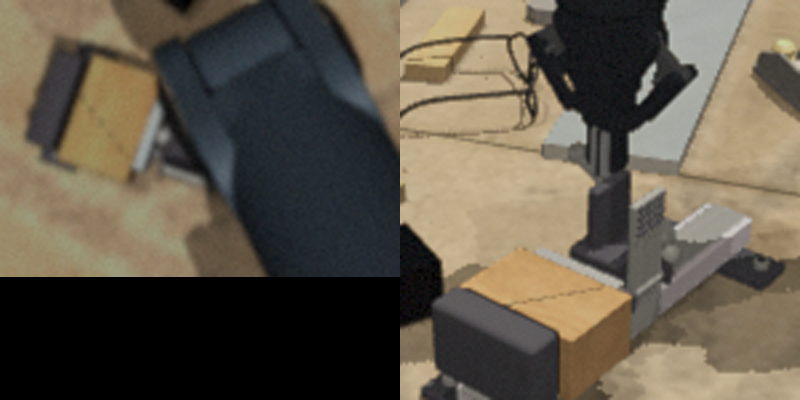

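The ball now shows at crop (577,152), left of the fingers. I check which screw angle that means.

```bash
python3 - <<'E'
import pickle,numpy as np
from h import *
D=pickle.load(open("h7.pkl","rb"))["side"]
a=np.radians(71.5);X=np.array([np.cos(a),np.sin(a)]);Y=np.array([-X[1],X[0]]);A=np.array([.4452,.3782])-.0159*Y
for q in(0,.6,.7,.8,.9,1,1.1,1.2):
    l=q-.2;p=A-.08*np.sin(l)*Y;print(q,((proj(D,[*p,.055+.08*np.cos(l)])-[205,130])/.375+[400,0]).round())
print((np.array([.4951,.36])-A)@Y)
E
```

```text
0 [672. 141.]
0.6 [613. 128.]
0.7 [604. 129.]
0.8 [596. 132.]
0.9 [589. 136.]
1 [582. 140.]
1.1 [576. 146.]
1.2 [570. 152.]
-0.037196295141361996
```

servo_tool(
  increments=[
    [0,0,0,0,0.004,0.005,0],
    [0,0,0,0,0.007,0.008,0],
  ],
)

```text
time: 12.05
tcp_pos: [0.4963, 0.3598, 0.0896]
tool_rot: [-3.136, 0.003, 1.25]
contact_force: [-12.1, -0.4, 16.5]
finger_gap: -0.001
gripper_force: 10.0
```

servo_tool(
  increments=[
    [0,0,0,0,-0.02,0,0],
    [0,0,0,0,-0.04,-0.05,0],
    [0,0,0,0,-0.08,-0.15,0],
    [0,0,0,-0.1,-0.2,-0.25,0],
    [0,0,0,-0.25,-0.2,-0.3,0],
    [0,0,0,-0.35,-0.2,-0.3,0],
    [0,0,0,-0.35,-0.2,-0.3,0],
    [0,0,0,-0.35,-0.2,-0.3,0],
  ],
)

```text
time: 13.05
tcp_pos: [0.3794, 0.2531, 0.2099]
tool_rot: [3.14, -0.002, 1.249]
contact_force: [0.6, -0.2, 0.0]
finger_gap: -0.001
gripper_force: 0.0
```

```bash
python3 look.py h8
```

```text
{'time': 13.15, 'joints': [-1.0567, 0.1305, 0.4142, 2.0764, -0.0641, 0.9455, -0.9285], 'tcp_pos': [0.3792, 0.2536, 0.2092], 'tool_rot': [3.1406, -0.0007, 1.2504], 'contact_force': [-0.83, 0.0792, 0.5065], 'finger_gap': 0.0066, 'gripper_force': 0.0}
```

View pics/h8.png

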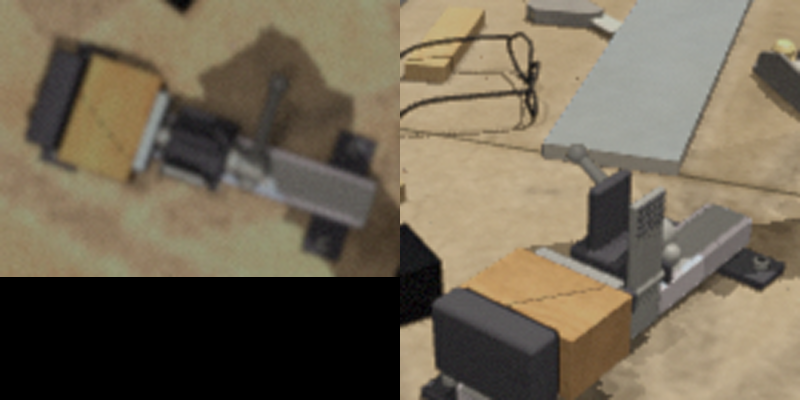

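The bar lies over on the far side with its ball at crop (577,152). The force jump at the end shows it reached its stop. The block lies flat between the pad and the fixed jaw, and the robot is clear of everything.

```bash
python3 -c "
from bench import env
print(env.job_done())"
```

```text
the job is handed in; nothing more can be done
None
```

I handed the job in at about 13 s: the jaw is locked against the block with a light preload, the screw is turned clockwise to what looks like its stop, the block lies level on the bed, and the robot touches nothing. No verdict came back, and I judged the clamping from contact forces and the last pictures.

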